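# Block the last gap in a packed tray

## Robot

A 6-joint arm with a two-finger parallel gripper is mounted at the origin on the work surface. World frame = base frame: x ahead of the robot, y to its left, z up, the work surface at z = 0. Lengths are in m, angles in rad, forces in N, time in s.
With the tool pointing down it reaches from about 0.35 to 0.85 m from the base axis. Payload 8.1 kg.
Tool frame: the origin (TCP) lies between the finger pads; the fingertips stand 11 mm ahead of it and the grasp point (between the pads) lies 8 mm behind it (robot.tips_ahead is the distance from the TCP to the fingertips, in m); z points along the fingers, y is the line along which they close (so a half turn about z gives the same grasp; the last joint's range is limited). The gripper opens to 93 mm and grips with 3 to 60 N. Pads are 15 mm wide; open, the fingers measure 128 mm over their backs; the gripper's body (75 mm by 188 mm) begins 65 mm behind the grasp point.
Start: joints at [-1.332, 0.13, 1.488, -0, 1.523, -0.085], TCP at [0.191, -0.569, 0.23] pointing down, gripper open.
Joint ranges: [-2.96, 2.96], [-0.89, 2.26], [0.02, 2.5], [-1.34, 4.48], [0, 2.73], [-2.66, 2.66]. Speed limits (rad/s): [2.39, 2.39, 2.79, 3.14, 3.14, 3.14].

## Interface

Orientations are given as a rotation vector (axis times angle).
In Python, from plant import robot gives the robot as it stands. The module is installed in compiled form; this text tells all that it offers.
- The arm moves only by the tool move_arm, never from a script. Its argument "deltas" is one flat list of numbers, 7 for each row, row after row: the shift along the tool's x, y, z in m, then the turn, a rotation vector about the tool's x, y, z in rad, then the opening, from 0 (shut) to 1 (fully open). A call has 1 to 12 rows; each row is the pose to reach, as a shift and turn from the pose commanded when the call began, along the tool's axes at that moment; what a row does not reach only later rows make up. A row lasts 1/8 s, in which the tool goes at most 62.5 mm and 10.7 degrees, less where a joint would pass 70% of its speed; a pose out of reach is approached as far as the arm can. A call with a gripper value outside its range is refused whole. The fingers move at their own pace and stop on an object; "squeeze" is the grip in N (left out, the last holds). Time passes only in rows, so rows that repeat a pose let the fingers close. It gives the time, the measured TCP pose, the force, the opening and the grip force at its end, in the units of the state.
- robot.read_state(): the state, without advancing time (a new reading comes with each control period).
- robot.read_camera(name): name is "scene" or "side" or "wrist"; returns (picture, depth): 400x640x3 uint8, red, green, blue; 400x640 float32, m along the optical axis (not along the pixel's ray), 0 where there is no reading.
- robot.camera_model(name): a dict with "K" (3x3 intrinsics, pixels), "R" (3x3) and "t" (3): a world point X has camera coordinates R X + t; the wrist camera has in their place "tool_from_camera" (4x4, takes a point from camera to tool coordinates, whose origin is the TCP and whose axes are the flange's). Camera axes: x right, y down, z forward; pixel columns grow to the right and rows downward; lengths in m; the calibration is good to about 2 mm. A picture is of the moment at which its call begins: read the wrist's pose just before it. camera_model takes no time and is no camera call.
- robot.close_job(): hands the job in; it is judged then, once.
Trained networks look in the newest picture that a camera, given by its name, has taken for a name from the list of things; names that differ only in an ending like _2 or _b are one class to them, and where a whole thing is asked for, a point or a joint stands for the part that bears it (a point fixed in the world has none). Each returns a list of dicts, best first, with "confidence" (0 to 1); they miss things now and then, are a little off and sometimes report something else, mostly with a low value. They report only what shows in the picture. A call takes as long as a camera call. They do not tell look-alikes from the thing itself.
- robot.recognise(camera, label): "uv" ([column, row] in pixels, amid what is visible of it).
The state is a dict: "t": time; "q": joint angles; "dq": joint speeds; "joint_torque": joint torques, N m; "tool_pos": TCP position; "orientation": TCP orientation; "force": force on the tool from outside, world axes, zero at the start; "wrist_torque": the same for the moment, N m; "opening": finger opening in m; "gripper_force": force on a finger pad.
Only numpy, scipy, OpenCV 4.12 (cv2) and the standard library are available. Lean on these libraries where they do the work, as an engineer would, in place of code of your own. Each camera call takes 0.05 s, during which the arm holds its last target. There are 200 camera calls.

## Task

The dark wooden case in the packing tray can still slide, because only one of the two gaps beside it has its wooden block. Stand the loose block, which lies flat on the bench, up on its end on the bench and let go of it; then take it again from above and lower it upright, without dropping it, into the empty gap until it rests on the bottom, and let go. Leave the block already in the tray, the case, the jar and the pliers where they are.

Things in the scene. Friction and masses are not known exactly. Their poses are not given: they have to be found in the camera images.
- block_mid (a point): Loose plain light-wood block, 120 x 64 x 42 mm, 0.13 to 0.27 kg. The point is its centre. Its x axis runs along the 120 mm length, y along the 64 mm width, z along the 42 mm thickness. It starts lying flat on the bench on a 120 x 64 face (centre 21 mm up). Standing on end its centre is 60 mm up. Both ends are alike.
- gap (a point): Centre of the empty gap's bottom, on a thin cork pad 10 mm above the bench. x along the gap, y across it, z up. 96 mm long (x), 50 mm wide (y), between a tray end wall and the case, at either end of the tray. The block fits only on end, its 42 mm thickness along the gap's y, 64 mm width along x; it then reaches 130 mm above the bench, 52 mm above the tray's rim.
- tray_floor (a point): Centre of the inner floor of the open plywood packing tray (fixed), 8 mm above the bench. Outside 112 mm (its x) by 236 mm (its y) by 78 mm high, walls and floor 8 mm, inside 96 x 220 x 70 mm. The case stands in the middle; the two gaps are at the tray's +y and -y ends, centred 85 mm from this point.
- case: Closed dark wooden presentation case, 94 x 119 x 62 mm, 0.9 kg, loose in the middle of the tray, its top 70 mm above the bench. Origin: centre of its underside.
- block_done: Wooden block like the loose one, already standing on end in the other gap, 64 (x) x 42 (y) x 120 mm (z). Origin: centre of its underside, 8 mm above the bench.
- jar_low: Low round jar, 64 mm across, 40 mm high, standing on the bench; a bystander. Origin: centre of its underside.
- pliers: Small pliers with red handles, about 155 x 60 x 12 mm, lying on the bench; a bystander. Origin: on the bench 20 mm behind the pivot, towards the handles; handles towards its -x, reaching 86 mm from the origin, jaws 70 mm the other way.
Not all that is in view belongs to the job. What is shaped like the part that bears block_mid but red or yellow is not meant.

How it is judged:
On the way:
1. the block stands on end on the bench, let go ((angle between block_mid's own x axis and vertical below 0.1 rad or angle between block_mid's own x axis and vertical above 3.04 rad) and height (world z) of block_mid between 0.055 and 0.065 m and contact force between block and the fingers below 0.1 N), for 0.2 s.
At the end, for the whole second after the job is handed in: The block stands on end (within 0.15 rad) in the empty gap, centre within 30 mm of the gap's centre from above, foot on the bottom (within 6 mm), released, at rest; the case within 20 mm, the other block, jar and pliers within 30 mm of where they were ((angle between block_mid's own x axis and vertical below 0.15 rad or angle between block_mid's own x axis and vertical above 2.99 rad) and horizontal distance between block_mid and gap below 0.03 m and z of block_mid in the frame of gap between 0.054 and 0.066 m and linear speed of block below 0.02 m/s and contact force between block and the arm below 0.1 N and contact force between block and the fingers below 0.1 N and distance of case from where it was at the start of the episode below 0.02 m and distance of each of block_done, jar_low, pliers from where it was at the start of the episode below 0.03 m); the robot touches nothing.
It fails at once if the block is dropped (it falls freely more than about 40 mm) (linear speed of block above 0.9 m/s and contact force between block and the fingers below 0.1 N).
It fails at once if the case or the other block is moved more than 30 mm (distance of any of case, block_done from where it was at the start of the episode above 0.03 m).
It fails at once if a jar or the pliers is moved more than 30 mm (distance of any of jar_low, pliers from where it was at the start of the episode above 0.03 m).
It also fails if it takes over 53 s, if anything falls off the work surface, if the arm or the gripper's body presses on something with over 40 N, if the wrist force passes 120 N, or if a joint passes its speed limit or range.

## Working session

There is one attempt and no reset: what is moved stays moved. The work goes in short steps, Python scripts to look and compute and a tool call to move; the robot and the scene stay as the last step left them, time stands still between calls to the robot, and variables do not carry over. Pictures are saved under pics/ and viewed, at most 10 in all, crops included, and the job is handed in when it is done.

Besides the shell and the picture viewer there is one more tool, called as name(argument=value, ...), one argument or row to a line, values as JSON. move_arm: Moves the arm, as the interface text tells. Its arguments: {"type":"object","properties":{"deltas":{"type":"array","items":{"type":"number"}},"squeeze":{"type":"number"}},"required":["deltas"]}

```bash
mkdir -p pics
cat > h.py <<'E'
import numpy as np, cv2
from plant import robot
from scipy.spatial.transform import Rotation as Rn
def cam(name):
    s=robot.read_state(); img,d=robot.read_camera(name); m=robot.camera_model(name); K=np.array(m["K"])
    if "R" in m:
        R=np.array(m["R"]).T; o=-R@np.array(m["t"])
    else:
        T=np.array(m["tool_from_camera"]); W=Rn.from_rotvec(s["orientation"]).as_matrix()
        R=W@T[:3,:3]; o=W@T[:3,3]+np.array(s["tool_pos"])
    v,u=np.mgrid[:400,:640]
    c=np.stack([(u-K[0,2])/K[0,0]*d,(v-K[1,2])/K[1,1]*d,d],-1)
    P=c@R.T+o; P[d==0]=np.nan
    return img,d,P
def save(img,n): cv2.imwrite(f"pics/{n}.png",img[...,::-1])
E
python3 - <<'E'
from h import *
for n in("scene","side"):
    img,d,P=cam(n); save(img,n+"0"); np.save(n+"P.npy",P)
    for l in("block_mid","tray_floor","case","block_done","jar_low","pliers"):
        for r in robot.recognise(n,l)[:3]:
            u,v=np.round(r["uv"]).astype(int); print(n,l,u,v,round(r["confidence"],2),P[v,u].round(3))
a=cv2.imread("pics/scene0.png");b=cv2.imread("pics/side0.png")
cv2.imwrite("pics/both.png",cv2.resize(np.vstack([a,b]),(480,600))) 
s=robot.read_state();print(s)
E
```

```text
scene block_mid 307 217 0.75 [ 0.519 -0.095  0.041]
scene block_mid 297 160 0.73 [ 0.35  -0.127  0.04 ]
scene block_mid 154 195 0.61 [ 0.464 -0.468  0.041]
scene tray_floor 430 262 0.93 [0.647 0.167 0.08 ]
scene tray_floor 441 240 0.75 [nan nan nan]
scene case 440 243 0.55 [0.597 0.197 0.068]
scene block_done 483 232 0.71 [0.599 0.271 0.124]
scene jar_low 321 287 0.81 [ 0.69  -0.059  0.039]
scene pliers 268 295 0.63 [ 0.701 -0.173  0.014]
side block_mid 341 235 0.91 [ 0.509 -0.255  0.044]
side block_mid 267 273 0.91 [ 0.319 -0.323  0.045]
side block_mid 347 319 0.89 [ 0.448 -0.485  0.044]
side tray_floor 329 142 0.92 [0.581 0.087 0.073]
side case 327 122 0.77 [0.606 0.193 0.073]
side case 344 232 0.49 [nan nan nan]
side block_done 313 102 0.63 [0.583 0.267 0.105]
side pliers 407 213 0.82 [ 0.708 -0.189  0.005]
{'t': 0.7, 'q': array([-1.33239627e+00,  1.30356950e-01,  1.48822208e+00,  1.00296691e-06,
        1.52298842e+00, -8.54317691e-02]), 'dq': array([ 0.00020487,  0.00011184,  0.00017057,  0.00126614,  0.00056455,
       -0.00025292]), 'joint_torque': array([ 6.93060556e-04, -5.59580326e+01, -4.91949034e+01,  7.68913049e-02,
        2.21394125e-02, -2.99456860e-05]), 'tool_pos': array([ 0.19092497, -0.56881508,  0.22964881]), 'orientation': array([3.10047663e+00, 5.06450005e-01, 4.59440955e-06]), 'force': array([-0.55863054,  0.31480219,  0.14734845]), 'wrist_torque': array([-0.00156724,  0.01298144,  0.01756691]), 'gripper_force': 0.0, 'opening': 0.09290738475860466}
```

View pics/scene0.png

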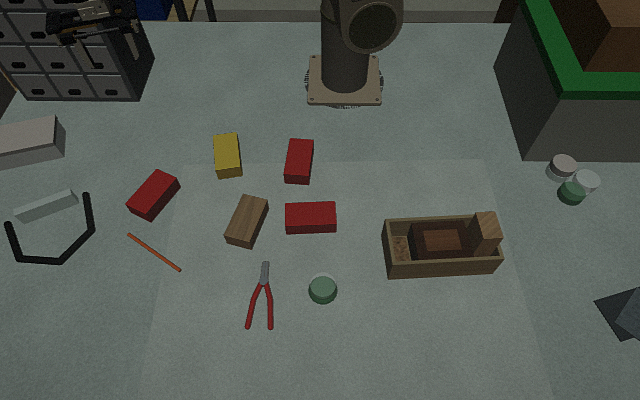

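View pics/side0.png

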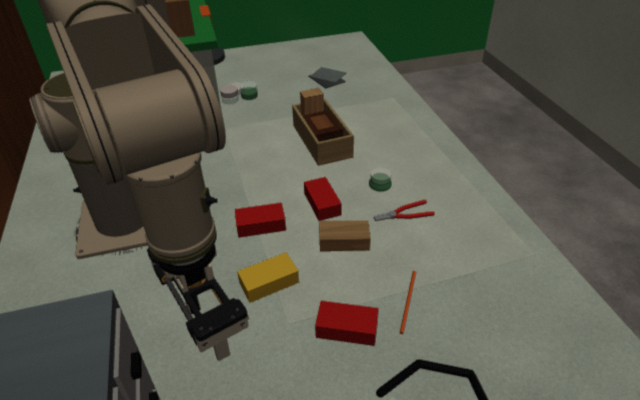

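The loose plain block is at scene (247,220) and side (344,235). The empty gap is at the tray's left (-y) end, scene (400,248), and the standing block is at (487,232). The other block-shaped things are red or yellow.

Run:
```python
from h import *
def rect(P,mask,z0,z1):
    m=mask&(P[...,2]>z0)&(P[...,2]<z1)
    p=P[m][:,:2]; r=cv2.minAreaRect((p*1000).astype(np.float32)); return len(p),np.median(P[m][:,2]).round(4),[np.round(x,1) for x in (r[0],r[1],r[2])]
for n,bx in(("scene",dict(b=(220,185,275,252),t=(376,208,510,282),d=(470,205,505,260))),("side",dict(b=(312,215,376,256),t=(285,85,358,165),d=(296,85,328,118)))):
    P=np.load(n+"P.npy")
    def M(b):
        m=np.zeros((400,640),bool); m[b[1]:b[3],b[0]:b[2]]=1; return m
    print(n,"block",rect(P,M(bx["b"]),.034,.052))
    print(n,"rim",rect(P,M(bx["t"]),.074,.086))
    print(n,"case",rect(P,M(bx["t"]),.062,.0725))
    print(n,"done",rect(P,M(bx["d"]),.122,.135))
    print(n,"bench", np.nanmedian(P[260:300,180:220,2]) if n=="scene" else np.nanmedian(P[255:290,345:395,2]))
```

```text
scene block (1254, np.float64(0.041), [array([ 521. , -238.2]), array([ 65.1, 121.7]), np.float64(74.8)])
scene rim (1087, np.float64(0.0768), [array([588.6, 201.7]), array([114.6, 237.3]), np.float64(4.4)])
scene case (2539, np.float64(0.0689), [array([590.2, 201.5]), array([112.1, 237. ]), np.float64(4.1)])
scene done (581, np.float64(0.1265), [array([582.3, 286. ]), array([66.1, 43.4]), np.float64(4.0)])
scene bench -3.948815179299903e-05
side block (1057, np.float64(0.0432), [array([ 522.5, -238.1]), array([ 69.7, 119.8]), np.float64(75.7)])
side rim (632, np.float64(0.0788), [array([591.1, 202.7]), array([115.2, 244. ]), np.float64(4.3)])
side case (663, np.float64(0.0702), [array([590.2, 201.5]), array([112.1, 243.9]), np.float64(4.3)])
side done (184, np.float64(0.1295), [array([583.7, 288.5]), array([66.5, 56. ]), np.float64(5.8)])
side bench 0.0020649077721769937
```

```bash
cat >> h.py <<'E'
def down(yaw_deg): # tool z down, tool x at yaw
    a=np.radians(yaw_deg); x=np.array([np.cos(a),np.sin(a),0]); z=np.array([0,0,-1.]); return np.c_[x,np.cross(z,x),z]
def delta(p,R,s=None):
    s=s or robot.read_state(); W=Rn.from_rotvec(s["orientation"]).as_matrix()
    return (W.T@(np.array(p)-s["tool_pos"])).round(4), Rn.from_matrix(W.T@R).as_rotvec().round(4)
E
python3 - <<'E'
from h import *
print(delta([.492,-.230,.17],down(-15)))
E
```

```text
(array([ 0.3932, -0.2254,  0.0596]), array([ 0.    , -0.    ,  0.5856]))
```

move_arm(
  deltas=[0.393,-0.225,0.06,0,0,0.586,0.9,0.393,-0.225,0.06,0,0,0.586,0.9,0.393,-0.225,0.06,0,0,0.586,0.9,0.393,-0.225,0.06,0,0,0.586,0.9,0.393,-0.225,0.06,0,0,0.586,0.9,0.393,-0.225,0.06,0,0,0.586,0.9,0.393,-0.225,0.06,0,0,0.586,0.9,0.393,-0.225,0.06,0,0,0.586,0.9,0.393,-0.225,0.06,0,0,0.586,0.9,0.393,-0.225,0.06,0,0,0.586,0.9,0.393,-0.225,0.06,0,0,0.586,0.9],
  squeeze=40,
)

```text
t: 2.08
tool_pos: [0.4914, -0.2316, 0.1699]
orientation: [3.114, -0.413, 0.0]
force: [-0.6, -0.2, 0.1]
opening: 0.0836
gripper_force: 0.0
```

Run:
```python
from h import *
img,d,P=cam("wrist"); save(img,"w1")
s=robot.read_state(); print(s["t"],s["q"].round(3),s["tool_pos"])
m=(P[...,2]>.03)&(P[...,2]<.05)&(np.hypot(P[...,0]-.521,P[...,1]+.238)<.085)
r=cv2.minAreaRect((P[m][:,:2]*1000).astype(np.float32)); print(m.sum(),r,np.median(P[m][:,2]))
print(delta([.492,-.230,.016],down(-15)))
```

```text
2.125 [-0.535  0.013  1.722 -0.     1.407  1.3  ] [ 0.49140267 -0.23156045  0.16993728]
8145 ((519.4969482421875, -236.45460510253906), (64.04717254638672, 120.17723083496094), 75.0112075805664) 0.04127381057896551
(array([ 1.000e-04, -1.700e-03,  1.539e-01]), array([ 0.0003, -0.0004, -0.0021]))
```

View pics/w1.png

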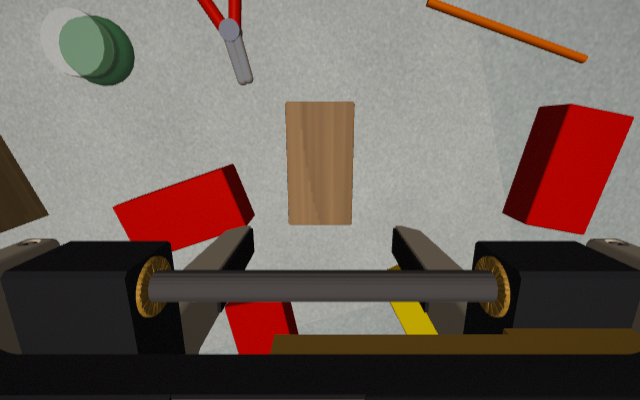

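The wooden block is at (320,163), aligned with the image axes. The red block's corner at (253,213) is clear of the finger path.

move_arm(
  deltas=[-0.001,-0.003,0.05,0,0,0,0.83,-0.001,-0.003,0.1,0,0,0,0.83,-0.001,-0.003,0.135,0,0,0,0.83,-0.001,-0.003,0.154,0,0,0,0.83,-0.001,-0.003,0.154,0,0,0,0.83,-0.001,-0.003,0.154,0,0,0,0.4,-0.001,-0.003,0.154,0,0,0,0.4,-0.001,-0.003,0.154,0,0,0,0.4,-0.001,-0.003,0.154,0,0,0,0.4],
  squeeze=45,
)

```text
t: 3.25
tool_pos: [0.4932, -0.2283, 0.0177]
orientation: [3.113, -0.41, 0.005]
force: [-0.6, -0.9, 7.0]
opening: 0.0637
gripper_force: 45.0
```

Run:
```python
from h import *
print(delta([.45,-.26,.24],down(-30)))
print(delta([.45,-.26,.24],down(-30)@Rn.from_rotvec([0,-np.pi/4,0]).as_matrix()))
print(delta([.45,-.26,.24],down(-30)@Rn.from_rotvec([0,-np.pi/2,0]).as_matrix()))
```

```text
(array([-0.0327,  0.0421, -0.2224]), array([ 0.0007, -0.0034,  0.2615]))
(array([-0.0327,  0.0421, -0.2224]), array([ 0.1033, -0.7843,  0.2477]))
(array([-0.0327,  0.0421, -0.2224]), array([ 0.2059, -1.5645,  0.2048]))
```

move_arm(
  deltas=[0,0,-0.05,0,0,0,0.4,0,0,-0.1,0,0,0,0.4,-0.033,0.042,-0.222,0,0,0.26,0.4,-0.033,0.042,-0.222,0,0,0.26,0.4,-0.033,0.042,-0.222,0,0,0.26,0.4,-0.033,0.042,-0.222,0.103,-0.784,0.248,0.4,-0.033,0.042,-0.222,0.103,-0.784,0.248,0.4,-0.033,0.042,-0.222,0.103,-0.784,0.248,0.4,-0.033,0.042,-0.222,0.103,-0.784,0.248,0.4,-0.033,0.042,-0.222,0.103,-0.784,0.248,0.4],
)

```text
t: 4.5
tool_pos: [0.4482, -0.2584, 0.2304]
orientation: [-2.627, 0.702, 1.113]
force: [1.5, -0.2, -3.8]
opening: 0.0637
gripper_force: 45.0
```

Run:
```python
from h import *
s=robot.read_state(); print(s["t"],s["q"].round(3),s["tool_pos"].round(4),s["opening"])
print(delta([.45,-.26,.24],down(-30)@Rn.from_rotvec([0,-np.pi/2,0]).as_matrix()))
```

```text
4.5 [-0.589  0.689  0.983 -0.061  2.269  1.485] [ 0.4482 -0.2584  0.2304] 0.06369885270797127
(array([-0.0052,  0.0005, -0.0084]), array([ 1.000e-04, -7.689e-01,  1.400e-03]))
```

Run:
```python
from h import *
D=[(.13036,1.48822,1.52299,np.hypot(.19092,.56882),.22965),(.013,1.722,1.407,np.hypot(.4914,.23156),.16994),(.689,.983,2.269,np.hypot(.4482,.2584),.2304)]
A=[];b=[]
for q2,q3,q5,r,z in D:
    S=q2+q3;p=S+q5
    A+=[[1,0,np.sin(q2),np.sin(S),np.sin(p)],[0,1,np.cos(q2),np.cos(S),np.cos(p)]];b+=[r,z]
x,res,rk,sv=np.linalg.lstsq(np.array(A),np.array(b),rcond=None);print(x,res,sv)
from scipy.optimize import fsolve
a1,h,a2,a3,d6=x
for pd in(250,260,270):
  for r in(.36,.4,.44,.48,.52):
    for z in(.08,.1,.16):
      p=np.radians(pd);R=r-a1-d6*np.sin(p);Z=z-h-d6*np.cos(p);L=np.hypot(R,Z)
      if L>a2+a3: continue
      q3=np.pi-np.arccos((a2*a2+a3*a3-L*L)/2/a2/a3)
      q2=np.arctan2(R,Z)-np.arctan2(a3*np.sin(q3),a2+a3*np.cos(q3))
      print(pd,r,z,np.round([q2,q3,p-q2-q3],2))
```

```text
[-0.001226    0.2451911   0.42445641  0.54637746  0.41076064] [1.35190706e-06] [2.98558775 2.41800786 0.48154462 0.06502558 0.05822543]
250 0.36 0.08 [0.8  1.4  2.17]
250 0.36 0.1 [0.77 1.4  2.19]
250 0.36 0.16 [0.7  1.39 2.28]
250 0.4 0.08 [0.88 1.26 2.22]
250 0.4 0.1 [0.85 1.26 2.25]
250 0.4 0.16 [0.78 1.25 2.33]
250 0.44 0.08 [0.97 1.11 2.29]
250 0.44 0.1 [0.94 1.11 2.31]
250 0.44 0.16 [0.87 1.1  2.38]
250 0.48 0.08 [1.07 0.94 2.36]
250 0.48 0.1 [1.04 0.94 2.38]
250 0.48 0.16 [0.98 0.93 2.45]
250 0.52 0.08 [1.18 0.73 2.45]
250 0.52 0.1 [1.16 0.73 2.47]
250 0.52 0.16 [1.1  0.72 2.54]
260 0.36 0.08 [0.94 1.32 2.28]
260 0.36 0.1 [0.91 1.32 2.31]
260 0.36 0.16 [0.82 1.34 2.38]
260 0.4 0.08 [1.02 1.17 2.35]
260 0.4 0.1 [0.99 1.18 2.37]
260 0.4 0.16 [0.91 1.19 2.44]
260 0.44 0.08 [1.11 1.01 2.42]
260 0.44 0.1 [1.08 1.02 2.44]
260 0.44 0.16 [1.   1.04 2.5 ]
260 0.48 0.08 [1.21 0.83 2.5 ]
260 0.48 0.1 [1.18 0.83 2.52]
260 0.48 0.16 [1.1  0.85 2.58]
260 0.52 0.08 [1.34 0.58 2.61]
260 0.52 0.1 [1.31 0.6  2.63]
260 0.52 0.16 [1.24 0.62 2.68]
270 0.36 0.08 [1.06 1.25 2.39]
270 0.36 0.1 [1.03 1.27 2.41]
270 0.36 0.16 [0.94 1.3  2.48]
270 0.4 0.08 [1.14 1.11 2.47]
270 0.4 0.1 [1.11 1.12 2.48]
270 0.4 0.16 [1.02 1.15 2.54]
270 0.44 0.08 [1.23 0.94 2.54]
270 0.44 0.1 [1.2  0.95 2.56]
270 0.44 0.16 [1.11 0.99 2.61]
270 0.48 0.08 [1.34 0.73 2.64]
270 0.48 0.1 [1.31 0.75 2.65]
270 0.48 0.16 [1.21 0.8  2.7 ]
270 0.52 0.08 [1.49 0.45 2.77]
270 0.52 0.1 [1.45 0.48 2.78]
270 0.52 0.16 [1.36 0.54 2.81]
```

Run:
```python
from h import *
P=np.load("sceneP.npy"); hsv=cv2.cvtColor(cv2.imread("pics/scene0.png"),cv2.COLOR_BGR2HSV)
for n,(u0,v0,u1,v1) in dict(yel=(208,125,248,185),redA=(280,132,320,190),redB=(280,195,342,240)).items():
    m=np.zeros((400,640),bool);m[v0:v1,u0:u1]=1;m&=(P[...,2]>.034)&(P[...,2]<.05)
    r=cv2.minAreaRect((P[m][:,:2]*1000).astype(np.float32));print(n,m.sum(),cv2.boxPoints(r).round().astype(int).tolist())
y=Rn.from_rotvec([0,-np.pi/2,0]).as_matrix();y2=Rn.from_rotvec([0,-np.pi*.36,0]).as_matrix()
for az in(-29,):
  c=np.array([np.cos(np.radians(az)),np.sin(np.radians(az)),0]);
  print(delta(.415*c+[0,0,.20],down(az)@y2));print(delta(.415*c+[0,0,.17],down(az)@y),.415*c)
```

```text
yel 916 [[254, -295], [267, -357], [388, -332], [375, -269]]
redA 940 [[272, -151], [395, -160], [400, -96], [277, -86]]
redB 1247 [[471, -31], [479, -150], [546, -145], [538, -26]]
(array([-0.0493, -0.007 ,  0.0948]), array([-0.0146, -0.329 , -0.0086]))
(array([-0.0278, -0.0069,  0.1156]), array([-0.0164, -0.7689, -0.0053])) [ 0.36296718 -0.20119599  0.        ]
```

Run:
```python
from h import *
f=lambda a:Rn.from_rotvec([0,-np.radians(a),0]).as_matrix()
for z,a in((.20,60),(.17,75),(.16,90)): print(delta([.375,-.215,z],down(-30)@f(a)))
```

```text
(array([-0.0373, -0.001 ,  0.0823]), array([-2.000e-04, -2.453e-01,  1.300e-03]))
(array([-0.0157, -0.001 ,  0.1032]), array([-0.    , -0.5071,  0.0014]))
(array([-0.0085, -0.001 ,  0.1101]), array([ 1.000e-04, -7.689e-01,  1.400e-03]))
```

move_arm(
  deltas=[-0.037,-0.001,0.082,0,-0.245,0,0.4,-0.037,-0.001,0.082,0,-0.245,0,0.4,-0.037,-0.001,0.082,0,-0.245,0,0.4,-0.016,-0.001,0.103,0,-0.507,0,0.4,-0.016,-0.001,0.103,0,-0.507,0,0.4,-0.0085,-0.001,0.11,0,-0.769,0,0.4,-0.0085,-0.001,0.11,0,-0.769,0,0.4,-0.0085,-0.001,0.11,0,-0.769,0,0.4,-0.0085,-0.001,0.11,0,-0.769,0,0.4],
)

```text
t: 5.62
tool_pos: [0.3778, -0.2171, 0.1679]
orientation: [-1.95, 0.523, 1.908]
force: [0.3, 0.2, -2.0]
opening: 0.0637
gripper_force: 45.0
```

Run:
```python
from h import *
s=robot.read_state(); print(s["t"],s["q"].round(3),s["tool_pos"].round(4),s["opening"],s["force"].round(1))
print(Rn.from_rotvec(s["orientation"]).as_matrix().round(3))
img,d,P=cam("side"); save(img[150:400,150:500],"s2")
R=down(-30)@Rn.from_rotvec([0,-np.pi/2,0]).as_matrix()
for z in(.11,.1,.09):print(delta([.375,-.215,z],R))
```

```text
5.625 [-0.586  1.123  0.91  -0.134  2.654  1.451] [ 0.3778 -0.2171  0.1679] 0.06373516675785801 [ 0.3  0.2 -2. ]
[[ 0.019 -0.5   -0.866]
 [-0.011 -0.866  0.5  ]
 [-1.     0.    -0.022]]
(array([ 0.0581, -0.0005,  0.0047]), array([-0.0002, -0.0216, -0.0005]))
(array([ 0.0681, -0.0005,  0.005 ]), array([-0.0002, -0.0216, -0.0005]))
(array([ 0.0781, -0.0005,  0.0052]), array([-0.0002, -0.0216, -0.0005]))
```

View pics/s2.png

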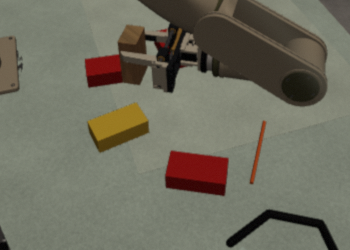

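move_arm(
  deltas=[0.03,0,0,0,0,0,0.4,0.05,0,0,0,0,0,0.4,0.06,0,0,0,0,0,0.4,0.06,0,0,0,0,0,0.4,0.06,0,0,0,0,0,0.4],
)

```text
t: 6.3
tool_pos: [0.3779, -0.2172, 0.1073]
orientation: [-1.943, 0.521, 1.913]
force: [0.4, -0.3, -3.1]
opening: 0.0636
gripper_force: 45.0
```

Run:
```python
from h import *
s=robot.read_state(); print(s["q"].round(3),s["tool_pos"].round(4),s["force"].round(1));print(Rn.from_rotvec(s["orientation"]).as_matrix().round(3))
for n in("side","scene"):
    img,d,P=cam(n)
    hsv=cv2.cvtColor(img,cv2.COLOR_RGB2HSV)
    m=(hsv[...,0]>5)&(hsv[...,0]<22)&(hsv[...,1]>60)&(hsv[...,1]<190)&(np.hypot(P[...,0]-.376,P[...,1]+.216)<.045)&(P[...,2]>.004)
    p=P[m]; print(n,m.sum(),np.percentile(p[:,2],[0,1,5,95,99,100]).round(4))
```

```text
[-0.586  1.238  0.846 -0.124  2.609  1.463] [ 0.3779 -0.2172  0.1073] [ 0.4 -0.3 -3.1]
[[ 0.013 -0.5   -0.866]
 [-0.008 -0.866  0.5  ]
 [-1.     0.    -0.016]]
side 3679 [0.0046 0.0284 0.0499 0.4709 0.4824 0.4881]
scene 1253 [0.021  0.0291 0.0487 0.4652 0.4721 0.4763]
```

move_arm(
  deltas=[0.01,0,0,0,-0.015,0,0.4,0.016,0,0,0,-0.015,0,0.4,0.018,0,0,0,-0.015,0,0.4,0.0185,0,0,0,-0.015,0,0.4,0.0185,0,0,0,-0.015,0,0.4],
)

```text
t: 7.02
tool_pos: [0.3776, -0.2169, 0.0883]
orientation: [-1.923, 0.516, 1.93]
force: [-3.1, 0.8, 5.5]
opening: 0.0638
gripper_force: 45.0
```

move_arm(
  deltas=[0,0,0,0,0,0,0.72,0,0,0,0,0,0,0.78,0,0,0,0,0,0,0.85,0,0,0,0,0,0,0.85,0,0,0,0,0,0,0.85],
  squeeze=10,
)

```text
t: 7.65
tool_pos: [0.3776, -0.2169, 0.0876]
orientation: [-1.925, 0.516, 1.928]
force: [0.3, -0.0, 0.3]
opening: 0.0791
gripper_force: 0.0
```

Run:
```python
from h import *
s=robot.read_state(); print(s["t"],s["opening"],s["tool_pos"].round(4),s["force"].round(1));print(Rn.from_rotvec(s["orientation"]).as_matrix().round(3))
img,d,P=cam("side"); save(cv2.resize(img[150:310,200:420],None,fx=2.5,fy=2.5),"s3")
```

```text
7.65 0.07907590379850421 [ 0.3776 -0.2169  0.0876] [ 0.3 -0.   0.3]
[[-0.002 -0.5   -0.866]
 [ 0.001 -0.866  0.5  ]
 [-1.     0.     0.002]]
```

View pics/s3.png

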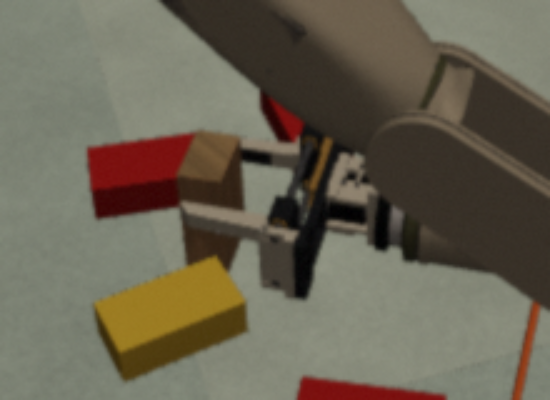

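The block stands on end at crop (210,200), clear of both fingers and vertical. Next I back the gripper off.

move_arm(
  deltas=[0,0,-0.02,0,0,0,0.85,0,0,-0.04,0,0,0,0.85,0,0,-0.06,0,0,0,0.85,0,0,-0.06,0,0,0,0.85,-0.02,0,-0.08,0,0.2,0,0.85,-0.08,0,-0.1,0,0.4,0,0.85,-0.14,0,-0.1,0,0.6,0,0.85,-0.2,0,-0.1,0,0.8,0,0.85,-0.2,0,-0.1,0,0.98,0,0.85,-0.2,0,-0.1,0,1.16,0,0.85,-0.2,0,-0.1,0,1.36,0,0.85,-0.2,0,-0.1,0,1.57,0,0.85],
)

```text
t: 9.2
tool_pos: [0.4642, -0.2668, 0.2883]
orientation: [-3.012, 0.808, 0.122]
force: [-0.5, -0.3, 0.0]
opening: 0.0789
gripper_force: 0.0
```

Run:
```python
from h import *
s=robot.read_state(); print(s["t"],s["q"].round(3),s["tool_pos"].round(4))
print(Rn.from_rotvec(s["orientation"]).as_matrix().round(3))
img,d,P=cam("scene")
m=(P[...,2]>.11)&(P[...,2]<.13)&(np.hypot(P[...,0]-.38,P[...,1]+.2185)<.06)
r=cv2.minAreaRect((P[m][:,:2]*1000).astype(np.float32));print(m.sum(),r,np.median(P[m][:,2]))
print(delta([.38,-.2185,.25],down(-30)))
```

```text
9.2 [-0.612  0.018  1.502 -0.007  1.702  1.482] [ 0.4642 -0.2668  0.2883]
[[ 0.863 -0.501 -0.07 ]
 [-0.499 -0.866  0.04 ]
 [-0.081  0.    -0.997]]
434 ((381.093017578125, -220.82003784179688), (65.84809112548828, 44.56135940551758), 59.83109664916992) 0.1186618562415574
(array([-0.0903,  0.0008,  0.0445]), array([ 0.0002,  0.0744, -0.0001]))
```

Run:
```python
from h import *
print(delta([.381,-.221,.24],down(60)))
print(delta([.381,-.221,.24],down(15)))
```

```text
(array([-0.0874,  0.0025,  0.0543]), array([-0.0583,  0.0586, -1.5701]))
(array([-0.0874,  0.0025,  0.0543]), array([-0.0291,  0.0706, -0.7851]))
```

move_arm(
  deltas=[-0.087,0.0025,0.054,-0.03,0.07,-0.785,0.85,-0.087,0.0025,0.054,-0.03,0.07,-0.785,0.85,-0.087,0.0025,0.054,-0.03,0.07,-0.785,0.85,-0.087,0.0025,0.054,-0.03,0.07,-0.785,0.85,-0.087,0.0025,0.054,-0.058,0.058,-1.57,0.85,-0.087,0.0025,0.054,-0.058,0.058,-1.57,0.85,-0.087,0.0025,0.054,-0.058,0.058,-1.57,0.85,-0.087,0.0025,0.054,-0.058,0.058,-1.57,0.85,-0.087,0.0025,0.054,-0.058,0.058,-1.57,0.85,-0.087,0.0025,0.054,-0.058,0.058,-1.57,0.85,-0.087,0.0025,0.054,-0.058,0.058,-1.57,0.85],
)

```text
t: 10.62
tool_pos: [0.3838, -0.2233, 0.241]
orientation: [-2.711, -1.561, 0.012]
force: [0.3, 0.2, -0.2]
opening: 0.0791
gripper_force: 0.0
```

Run:
```python
from h import *
s=robot.read_state(); print(s["t"],s["q"].round(3),s["tool_pos"].round(4))
print(Rn.from_rotvec(s["orientation"]).as_matrix().round(3))
for n in("wrist","side","scene"):
    img,d,P=cam(n)
    if n=="wrist": save(img,"w4")
    m=(P[...,2]>.11)&(P[...,2]<.13)&(np.hypot(P[...,0]-.38,P[...,1]+.2185)<.06)
    if m.sum()<20: continue
    r=cv2.minAreaRect((P[m][:,:2]*1000).astype(np.float32));print(n,m.sum(),np.round(r[0],1),np.round(r[1],1),r[2],np.median(P[m][:,2]))
print(delta([.381,-.221,.097],down(60)))
```

```text
10.625 [-0.641 -0.292  1.867 -0.002  1.582 -0.115] [ 0.3838 -0.2233  0.241 ]
[[ 0.502  0.865 -0.014]
 [ 0.865 -0.502  0.008]
 [-0.    -0.016 -1.   ]]
wrist 2798 [ 379.6 -218.4] [64.5 41.7] 60.78187561035156 0.1192521898077272
side 424 [ 381.9 -221.3] [66.9 43.7] 61.18305969238281 0.12067312586820228
scene 426 [ 380.3 -220.3] [66.3 45.6] 60.663230895996094 0.1186220789788276
(array([ 0.0007, -0.0017,  0.1443]), array([-0.0148,  0.0001, -0.0012]))
```

move_arm(
  deltas=[0.0015,-0.003,0.05,-0.015,0,-0.013,0.85,0.0015,-0.003,0.09,-0.015,0,-0.013,0.85,0.0015,-0.003,0.125,-0.015,0,-0.013,0.85,0.0015,-0.003,0.144,-0.015,0,-0.013,0.85,0.0015,-0.003,0.144,-0.015,0,-0.013,0.85,0.0015,-0.003,0.144,-0.015,0,-0.013,0.55,0.0015,-0.003,0.144,-0.015,0,-0.013,0.5,0.0015,-0.003,0.144,-0.015,0,-0.013,0.3,0.0015,-0.003,0.144,-0.015,0,-0.013,0.3,0.0015,-0.003,0.144,-0.015,0,-0.013,0.3,0.0015,-0.003,0.144,-0.015,0,-0.013,0.3],
  squeeze=35,
)

```text
t: 12.15
tool_pos: [0.3806, -0.2199, 0.0977]
orientation: [2.71, 1.587, 0.001]
force: [-1.7, 0.2, 2.8]
opening: 0.0422
gripper_force: 34.9
```

Run:
```python
from h import *
for y in(32,4.3): print(delta([.5955,.1175,.245],down(y)))
P=np.load("sceneP.npy")
c=np.array([.589,.202]);a=np.radians(4.2);ex=np.array([np.cos(a),np.sin(a)]);ey=np.array([-ex[1],ex[0]])
L=np.stack([(P[...,:2]-c)@ex,(P[...,:2]-c)@ey,P[...,2]],-1)
m=(abs(L[...,0])<.04)&(abs(L[...,1])<.105)
q=L[m]
for i in range(-106,-40,4):
    k=(q[:,1]>i/1e3)&(q[:,1]<(i+4)/1e3); print(i,k.sum(),np.median(q[k,2]).round(4) if k.any() else None,end="; ")
```

```text
(array([ 0.3994,  0.0226, -0.1473]), array([ 1.200e-03, -2.000e-04,  5.014e-01]))
(array([ 0.3994,  0.0226, -0.1473]), array([ 1.200e-03, -5.000e-04,  9.848e-01]))
-106 0 None; -102 0 None; -98 14 0.0095; -94 42 0.009; -90 37 0.0089; -86 37 0.0092; -82 38 0.0089; -78 39 0.0087; -74 39 0.0088; -70 36 0.0092; -66 34 0.0082; -62 249 0.0422; -58 65 0.0683; -54 59 0.0689; -50 63 0.0691; -46 61 0.0691; -42 62 0.0688;
```

move_arm(
  deltas=[0,0,-0.04,0,0,0,0.3,0,0,-0.09,0,0,0,0.3,0.02,0,-0.147,0,0,0,0.3,0.08,0.005,-0.147,0,0,0.15,0.3,0.14,0.01,-0.147,0,0,0.3,0.3,0.2,0.015,-0.147,0,0,0.45,0.3,0.26,0.02,-0.147,0,0,0.6,0.3,0.31,0.022,-0.147,0,0,0.75,0.3,0.36,0.022,-0.147,0,0,0.9,0.3,0.399,0.0225,-0.147,0,0,0.985,0.3,0.399,0.0225,-0.147,0,0,0.985,0.3,0.399,0.0225,-0.147,0,0,0.985,0.3],
)

```text
t: 13.65
tool_pos: [0.5945, 0.117, 0.2434]
orientation: [3.138, 0.12, -0.002]
force: [-0.4, -1.9, -2.3]
opening: 0.0417
gripper_force: 35.0
```

Run:
```python
from h import *
s=robot.read_state(); print(s["t"],s["q"].round(3),s["tool_pos"].round(4),s["opening"])
print(Rn.from_rotvec(s["orientation"]).as_matrix().round(3))
img,d,P=cam("scene"); save(cv2.resize(img[110:310,350:550],None,fx=2.5,fy=2.5),"s5")
print(delta([.5955,.1175,.16],down(4.3)))
i2,_,P2=cam("side")
for n,P in(("scene",P),("side",P2)):
  m=(P[...,2]>.145)&(P[...,2]<.21)&(np.hypot(P[...,0]-.5955,P[...,1]-.1175)<.06)
  r=cv2.minAreaRect((P[m][:,:2]*1000).astype(np.float32));print(n,m.sum(),np.round(r[0],1),np.round(r[1],1),r[2],)
```

```text
13.65 [ 1.100e-01  1.420e-01  1.450e+00 -1.000e-03  1.550e+00  1.605e+00] [0.5945 0.117  0.2434] 0.04172372951082936
[[ 0.997  0.076 -0.001]
 [ 0.076 -0.997 -0.001]
 [-0.001  0.001 -1.   ]]
(array([ 0.0011, -0.001 ,  0.0837]), array([0.0009, 0.0007, 0.0001]))
scene 539 [605.5 101.5] [74.9 35.6] 38.3218994140625
side 500 [590.7  99.5] [37.1 71.2] 67.84639739990234
```

View pics/s5.png

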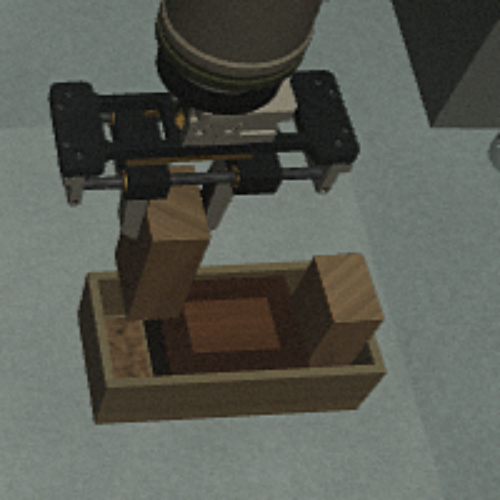

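The block hangs upright at crop (165,250) over the empty gap at (125,345). I'll lower it to just above the rim and check.

move_arm(
  deltas=[0.0005,-0.0005,0.03,0,0,0,0.3,0.0005,-0.0005,0.055,0,0,0,0.3,0.0005,-0.0005,0.055,0,0,0,0.3,0.0005,-0.0005,0.055,0,0,0,0.3],
)

```text
t: 14.25
tool_pos: [0.596, 0.1172, 0.1907]
orientation: [3.139, 0.116, 0.003]
force: [0.0, 0.6, -2.9]
opening: 0.0417
gripper_force: 35.0
```

Run:
```python
from h import *
s=robot.read_state(); print(s["t"],s["tool_pos"].round(4))
c=np.array([.5955,.1172]);a=np.radians(4.2);ex=np.array([np.cos(a),np.sin(a)]);ey=np.array([-ex[1],ex[0]])
for n in("scene","side","wrist"):
  img,d,P=cam(n)
  L=np.stack([(P[...,:2]-c)@ex,(P[...,:2]-c)@ey,P[...,2]],-1)
  for z0,z1 in((.09,.11),(.11,.135),(.135,.16)):
    m=(L[...,2]>z0)&(L[...,2]<z1)&(abs(L[...,0])<.06)&(abs(L[...,1])<.05)
    q=L[m]; 
    if len(q)>20: print(n,z0,len(q),"x",np.percentile(q[:,0],[2,50,98]).round(4),"y",np.percentile(q[:,1],[2,50,98]).round(4))
  m=(L[...,2]>.073)&(L[...,2]<.083)&(abs(L[...,0])<.03)&(L[...,1]<-.015)&(L[...,1]>-.05)
  if m.sum()>5: print(n,"wall rim y",np.percentile(L[m][:,1],[3,50,97]).round(4))
```

```text
14.25 [0.596  0.1172 0.1907]
scene 0.09 113 x [-0.0249  0.0315  0.0336] y [-0.0232 -0.0166  0.0156]
scene 0.11 189 x [-0.0234  0.0318  0.0336] y [-0.0234 -0.015   0.0167]
scene 0.135 173 x [-0.0092  0.032   0.0337] y [-0.0233 -0.0119  0.0167]
scene wall rim y [-0.0335 -0.0296 -0.0256]
side 0.09 98 x [-0.0298 -0.0044  0.0315] y [-0.0243 -0.0202  0.0122]
side 0.11 197 x [-0.0293 -0.003   0.0337] y [-0.0255 -0.0205  0.0103]
side 0.135 197 x [-0.029  -0.0023  0.0338] y [-0.0254 -0.0205  0.0122]
side wall rim y [-0.0349 -0.0307 -0.0221]
wrist 0.09 96 x [0.0329 0.0332 0.0333] y [-0.0186  0.0007  0.0196]
wrist 0.11 262 x [0.0328 0.0332 0.0334] y [-0.019   0.0003  0.0197]
wrist 0.135 352 x [0.0328 0.0332 0.0334] y [-0.0187  0.0007  0.0197]
wrist wall rim y [-0.0309 -0.0281 -0.0232]
```

move_arm(
  deltas=[0,0,0.015,0,0,0,0.3,0,0,0.03,0,0,0,0.3,0,0,0.045,0,0,0,0.3,0,0,0.06,0,0,0,0.3,0,0,0.07,0,0,0,0.3,0,0,0.076,0,0,0,0.3,0,0,0.078,0,0,0,0.3,0,0,0.078,0,0,0,0.3],
)

```text
t: 15.4
tool_pos: [0.5959, 0.1178, 0.1117]
orientation: [3.139, 0.118, 0.002]
force: [-0.0, 0.1, -2.1]
opening: 0.0419
gripper_force: 35.0
```

move_arm(
  deltas=[0,0,0.002,0,0,0,0.3,0,0,0.004,0,0,0,0.3,0,0,0.0045,0,0,0,0.3,0,0,0.0045,0,0,0,0.3],
)

```text
t: 15.9
tool_pos: [0.596, 0.1179, 0.1078]
orientation: [3.139, 0.118, 0.002]
force: [-2.2, -0.4, 5.3]
opening: 0.0415
gripper_force: 35.0
```

move_arm(
  deltas=[0,0,0,0,0,0,0.5,0,0,0,0,0,0,0.6,0,0,0,0,0,0,0.75,0,0,0,0,0,0,0.75,0,0,-0.02,0,0,0,0.75,0,0,-0.06,0,0,0,0.75,0,0,-0.12,0,0,0,0.75,0,0,-0.16,0,0,0,0.75,0,0,-0.16,0,0,0,0.75,0,0,-0.16,0,0,0,0.75],
  squeeze=10,
)

```text
t: 17.15
tool_pos: [0.5955, 0.1179, 0.2674]
orientation: [3.139, 0.118, 0.002]
force: [0.4, -0.2, -1.1]
opening: 0.0697
gripper_force: 0.0
```

Run:
```python
from h import *
img,d,P=cam("scene"); save(img,"s6")
for c in((.5955,.1172),(.583,.287)):
  m=(P[...,2]>.122)&(P[...,2]<.14)&(np.hypot(P[...,0]-c[0],P[...,1]-c[1])<.06)
  r=cv2.minAreaRect((P[m][:,:2]*1000).astype(np.float32));print(m.sum(),r,np.median(P[m][:,2]))
```

```text
595 ((596.8348388671875, 115.72649383544922), (65.72909545898438, 42.7260856628418), 4.130917549133301) 0.12861998807853225
581 ((582.1249389648438, 285.7205810546875), (64.56513977050781, 43.2936897277832), 3.646451234817505) 0.12652949415027814
```

View pics/s6.png

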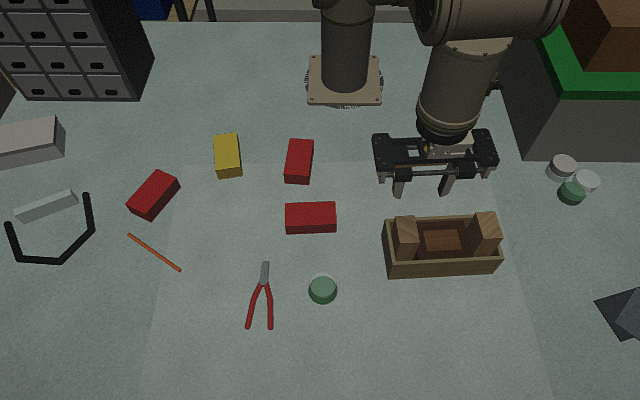

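The block stands in the gap at (405,238), level with its twin at (487,232). The jar at (322,290) and the pliers at (262,295) have not moved, and the gripper is clear.

```bash
python3 -c "
from plant import robot
print(robot.close_job())"
```

```text
the job is handed in; nothing more can be done
None
```

The block was stood on end on the bench and released, then lowered upright into the empty gap until it touched the bottom and let go; I handed the job in at about 17 s, but no verdict was returned.

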